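# Lock the fruit mill's shaft

## Task

Lock the fruit mill's shaft so that it can be cleaned: with a fingertip, push the peg on the orange disc's lever to turn the disc until its slot lines up with the steel bar, then push the bar by its blue pad through the slot until it is fully home. Only push things, lift nothing, and leave the jar, cups, apple and tools around the mill where they stand; finish clear of the mill.

Things in the scene. Friction and masses are not known exactly. Their poses are not given: they have to be found in the camera images.
- mill: White fruit mill: fixed housing, 150 mm in its x, y from -203 to +263 mm, deck 60 mm above the table; steel hopper (radius 60, top at 150) at y = +190. Origin on the table, below the axis of the orange disc; z up, -x side faces the robot. The lock bar lies on the deck along y at x = 0, on the -y side of the disc, and travels to +y. Yaw -0.45 to 0.55. 'Mill frame' below means this frame.
- disc_top (a point): Centre of the orange locking disc, on its axis, at its top face, 84 mm above the table. Disc radius 38 mm. Its slot is a groove 16 mm wide, open at the top, right across the diameter, with flared mouths. The bar (8 mm wide, tapered nose) enters freely within about 0.12 rad of in line and hits the disc's edge if far out of line.
- lock_disc (a joint): Angle (rad) of the orange disc about its upright axis, positive anticlockwise seen from above; 0 = slot exactly in line with the bar. Stops at -0.6 and 1.45; starts at 0.6 to 1.3, so it is to be turned clockwise. Friction about 2 N at the peg; stays where it is left. At angle q the lever's peg is at (-55 cos q, -55 sin q) mm in the mill frame.
- lever_peg (a point): Black upright peg at the end of the disc's lever, to be pushed: 12 mm diameter, 55 mm from the disc's axis. This point: on the peg's centre line, 108 mm above the table. The peg stands from the lever's top (91 mm above the table) to 125 mm. The lever is 14 mm wide and points from the disc towards the mill's -x when the slot is in line.
- lock_bar (a joint): Travel (m) of the steel lock bar to the mill's +y. Starts at 0 to 0.006, its nose just short of the disc. Fully home, through the slot and into the aluminium keeper beyond the disc, it reads 0.105, a hard stop: the blue pad is then up against the aluminium guide on the near side of the disc. Friction about 2 N; stays where it is left.
- bar_pad (a point): Centre of the rear (mill's -y) face of the blue push pad at the bar's rear end: the face to push. Pad 32 mm wide (x), 8 mm thick (y), from 70 to 126 mm above the table. This point is 105 mm above the table, in the mill frame at x = 0, y = -175 mm + travel. The aluminium guide and keeper beside the bar are 34 mm wide over all and 84 mm above the table.
- sample_jar: small closed glass jar with white cap, 32 mm across, 45 mm tall, standing on the mill's deck beside the bar. Loose; to be left alone. Origin: under the middle of it, at its lowest.
- catch_cup: white cup, 68 mm across, 70 mm tall, on the table under the mill's spout. Loose; to be left alone. Origin: under the middle of it, at its lowest.
- clear_cup: clear plastic cup, 72 mm across, 90 mm tall, on the table at the robot's side of the mill. Loose; to be left alone. Origin: under the middle of it, at its lowest.
- apple: red apple, 72 mm across, 66 mm tall, on the table on the far side of the mill. Loose; to be left alone. Origin: under the middle of it, at its lowest.
- flat_grater: flat steel grater with green handle, 85 mm x 235 mm, 10 mm high, lying on the table on the far side. Loose; to be left alone. Origin: under it, near the middle of its length.
- measuring_cylinder: glass measuring cylinder on a round foot, 60 mm across the foot, 155 mm tall, far side of the mill. Loose; to be left alone. Origin: under the middle of it, at its lowest.
- scoop: green scoop like a spoon, 160 mm long, lying on the table at the robot's side. Loose; to be left alone. Origin: under the middle of it, at its lowest.

How it is judged:
On the way, in this order (a step that is already met when the one before it is completed fails the run):
1. the disc's slot is in line with the bar (value of joint lock_disc between -0.2 and 0.2 rad), for 0.1 s.
2. the bar is pushed through the slot, fully home (all of step 1 and value of joint lock_bar above 0.099 m), for 0.2 s.
At the end, for the whole second after the job is handed in: The bar is home (travel over 99 mm of 105) through the slot, at rest, and the disc is in line with it (within 0.2 rad); the robot touches nothing (all of step 2 and velocity of joint lock_bar between -0.01 and 0.01 m/s).
It fails at once if a bystander was moved more than 40 mm or knocked over (distance of any of sample_jar, catch_cup, clear_cup, apple, flat_grater, measuring_cylinder, scoop from where it was at the start of the episode above 0.04 m or angle between any of sample_jar, catch_cup, clear_cup, apple, flat_grater, measuring_cylinder, scoop's own z axis and vertical above 0.5 rad).
It fails at once if something was lifted (height (world z) of sample_jar above 0.085 m or height (world z) of any of catch_cup, clear_cup, apple, flat_grater, measuring_cylinder, scoop above 0.025 m).
It also fails if it takes over 48 s, if anything falls off the work surface, if the arm or the gripper's body presses on something with over 40 N, if the wrist force passes 120 N, or if a joint passes its speed limit or range.

## Robot

A 6-joint arm with a two-finger parallel gripper is mounted at the origin on the work surface. World frame = base frame: x ahead of the robot, y to its left, z up, the work surface at z = 0. Lengths are in m, angles in rad, forces in N, time in s.
With the tool pointing down it reaches from about 0.275 to 0.825 m from the base axis. Payload 4.9 kg.
Tool frame: the origin (TCP) lies midway between the tips of the shut fingers; the grasp point (between the pads) lies 19 mm behind it; z points along the fingers, y is the line along which they close (so a half turn about z gives the same grasp; the last joint's range is limited). The gripper opens to 85 mm and grips with 20 to 120 N. Pads are 22 mm wide; open, the fingers measure 114 mm over their backs; the gripper's body (76 mm by 85 mm) begins 54 mm behind the grasp point. The pads swing forward as they close: fully open they stand 13 mm farther back than shut.
Start: joints at [1.121, 0.326, -0.193, 1.052, 0, 1.437], TCP at [0.171, 0.523, 0.231] pointing down, gripper open.
Joint ranges: [-2.65, 2.65], [-0.97, 1.79], [-1.3, 1.35], [-1.93, 2.1], [-1.47, 1.37], [-3.14, 3.14]. Speed limits (rad/s): [2.57, 2.57, 3.14, 3.14, 3.14, 3.14].

## Interface

Orientations are given as a unit quaternion [w, x, y, z].
In Python, from workcell import robot, cams, finish_job gives the robot as it stands.
- The arm moves only by the tool send_rows, never from a script. Its argument "series" is one flat list of numbers, 5 for each row, row after row: the shift along the tool's x, y, z in mm, then the turn about the tool's z in rad, then the opening, from 0 (shut) to 1 (fully open). In form: [x, y, z, spin, hand, x, y, z, spin, hand, ...]. A call has 1 to 5 rows; each row shifts and turns the commanded pose from where the row before left it, along the tool's axes as they then stand; what a row does not reach is not made up. A row lasts 1/12 s, in which the tool goes at most 41.7 mm and 7.16 degrees, less where a joint would pass 70% of its speed; a pose out of reach is approached as far as the arm can. A call is refused whole if a number of a shift passes 41.7 or a number of a turn 0.125, either way. A call with a gripper value outside its range is refused whole. The fingers move at their own pace and stop on an object; the grip force is fixed at half the most. Time passes only in rows, so rows that do not move let the fingers close. It gives the time, the measured TCP pose, the force, the opening and the grip force at its end, in the units of the state.
- robot.state(): the state, without advancing time (a new reading comes with each control period).
- cams.grab_frame(name): name is "scene" or "top" or "wrist"; returns the picture (480x640x3 uint8, red, green, blue); there is no depth.
- cams.get_calibration(name): a dict with "mtx" (3x3 intrinsics, pixels), "eye" and "rotation" of the camera in the world. Camera axes: x right, y down, z forward; pixel columns grow to the right and rows downward; lengths in m; the calibration is good to about 2 mm. A picture is of the moment at which its call begins: read the wrist's pose just before it. get_calibration takes no time and is no camera call; for the wrist camera it gives the pose at the moment of the call.
- finish_job(): hands the job in; it is judged then, once.
The state is a dict: "time": time; "joint_positions": joint angles; "joint_vel": joint speeds; "joint_efforts": joint torques, N m; "tool_pos": TCP position; "tcp_rot": TCP orientation; "ft_force": force on the tool from outside, world axes, zero at the start; "wrist_torque": the same for the moment, N m; "grip_width": finger opening in m; "grasp_force": force on a finger pad.
Only numpy, scipy, OpenCV 4.12 (cv2) and the standard library are available. Lean on these libraries where they do the work, as an engineer would, in place of code of your own. Each camera call takes 0.05 s, during which the arm holds its last target. There are 200 camera calls.

## Working session

There is one attempt and no reset: what is moved stays moved. The work goes in short steps, Python scripts to look and compute and a tool call to move; the robot and the scene stay as the last step left them, time stands still between calls to the robot, and variables do not carry over. Pictures are saved under pics/ and viewed, at most 10 in all, crops included, and the job is handed in when it is done.

Besides the shell and the picture viewer there is one more tool, called after ">>>" as name(argument=value, ...) on one line, values as JSON. send_rows: Moves the arm, as the interface text tells. Its arguments: {"type":"object","properties":{"series":{"type":"array"}},"required":["series"]}

```bash
mkdir -p pics; python3 - <<'E'
from workcell import robot,cams
import cv2,numpy as np
s=robot.state();print({k:np.round(v,3) for k,v in s.items()})
for n in("top","scene"):
    im=cams.grab_frame(n);cv2.imwrite(f"pics/{n}0.png",im[:,:,::-1]);c=cams.get_calibration(n);print(n,{k:np.round(v,3).tolist() for k,v in c.items()})
E
```

```text
{'time': np.float64(0.0), 'joint_positions': array([ 1.121,  0.327, -0.194,  1.052, -0.   ,  1.437]), 'joint_vel': array([ 0.001, -0.   ,  0.   ,  0.002, -0.001, -0.001]), 'joint_efforts': array([ 0.0000e+00, -4.4340e+01,  2.6244e+01,  1.6000e-02, -0.0000e+00,
       -0.0000e+00]), 'tool_pos': array([0.171, 0.522, 0.231]), 'tcp_rot': array([-0.   ,  0.157,  0.988, -0.001]), 'ft_force': array([-0.086, -0.562, -0.465]), 'wrist_torque': array([ 0.006, -0.035, -0.002]), 'grasp_force': np.float64(0.0), 'grip_width': np.float64(0.085)}
top {'mtx': [[515.487, 0.0, 314.37], [0.0, 515.487, 244.774], [0.0, 0.0, 1.0]], 'eye': [0.534, 0.096, 1.04], 'rotation': [0.021, -0.699, 0.715, -0.022]}
scene {'mtx': [[540.095, 0.0, 325.572], [0.0, 540.095, 238.795], [0.0, 0.0, 1.0]], 'eye': [1.073, 0.45, 0.811], 'rotation': [-0.162, 0.431, 0.831, -0.312]}
```

View pics/top0.png

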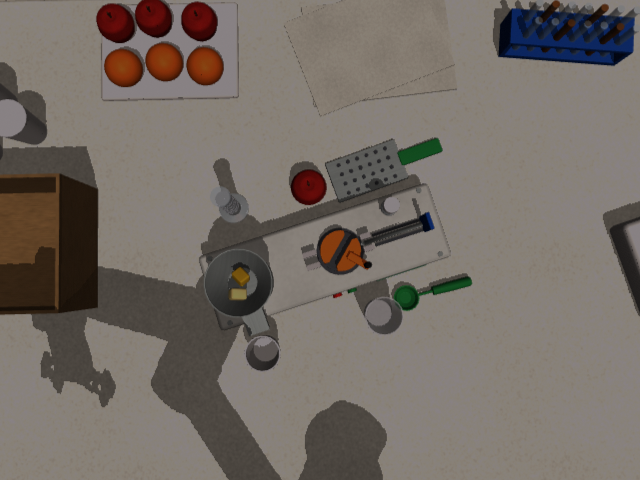

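View pics/scene0.png

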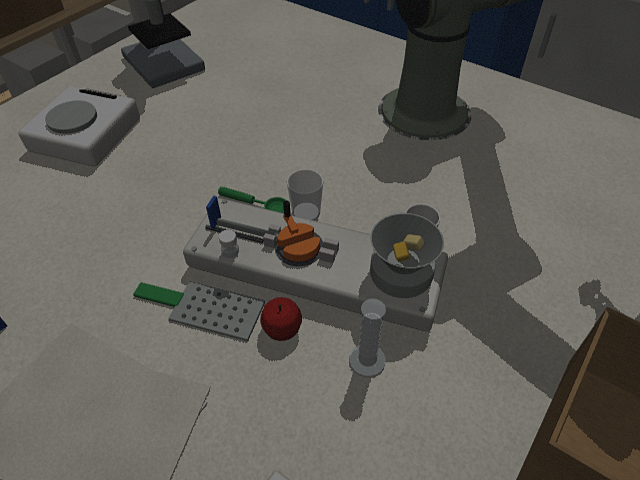

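The top view shows the disc at about (341,251), the peg at (367,264), the blue pad at (427,221) and the hopper at (238,282). In the scene view the pad is at (213,212) and the peg at (287,209).

```bash
cat >h.py <<'E'
import cv2,numpy as np
from scipy.spatial.transform import Rotation as R
from workcell import robot,cams
def rot(q): return R.from_quat(np.r_[q[1:],q[0]])
def ray(c,uv,z):
    d=rot(c["rotation"]).apply(np.linalg.inv(c["mtx"])@np.r_[uv,1]);e=np.array(c["eye"])
    return e+d*(z-e[2])/d[2]
def blobs(im,lo,hi,box,amin=8):
    h=cv2.cvtColor(im,cv2.COLOR_RGB2HSV);m=cv2.inRange(h,lo,hi);k=np.zeros_like(m)
    x0,y0,x1,y1=box;k[y0:y1,x0:x1]=m[y0:y1,x0:x1]
    n,l,st,ce=cv2.connectedComponentsWithStats(k)
    return k,[(st[i].tolist(),ce[i].round(1)) for i in range(1,n) if st[i][4]>=amin]
E
python3 - <<'E'
from h import *
im=cv2.imread("pics/top0.png")[:,:,::-1].copy();c=cams.get_calibration("top")
k,b=blobs(im,(3,120,60),(18,255,255),(300,215,385,285));print("orange",b)
p=cv2.findNonZero(k);print(cv2.minEnclosingCircle(p))
k,b=blobs(im,(100,120,30),(130,255,255),(400,200,450,250));print("blue",b)
print(cv2.minAreaRect(cv2.findNonZero(k)))
k,b=blobs(im,(0,0,0),(180,255,45),(350,245,385,280));print("dark",b)
cv2.imwrite("pics/c1.png",cv2.resize(im[180:300,290:450,::-1],None,fx=5,fy=5,interpolation=cv2.INTER_CUBIC))
for n,uv,z in(("disc",(341,251),.084),("pegtop",(368,265),.125),("pad",(427,221),.126),("hop",(238,283),.15)):print(n,ray(c,uv,z).round(4))
E
```

```text
orange [([320, 230, 25, 34, 495], array([330.5, 244.7])), ([337, 238, 32, 34, 546], array([351.2, 256.5]))]
((345.5, 253.5), 26.767616271972656)
blue [([425, 213, 9, 17, 75], array([429.2, 220.5]))]
((429.0, 222.0), (18.0, 8.0), 90.0)
dark [([360, 246, 4, 12, 30], array([361.7, 251.6])), ([364, 262, 8, 6, 40], array([367.2, 264.5])), ([350, 265, 8, 7, 14], array([353.4, 267.9]))]
disc [0.5797 0.0442 0.084 ]
pegtop [ 0.5518 -0.0008  0.125 ]
pad [ 0.6277 -0.1081  0.126 ]
hop [0.5255 0.2266 0.15  ]
```

View pics/c1.png

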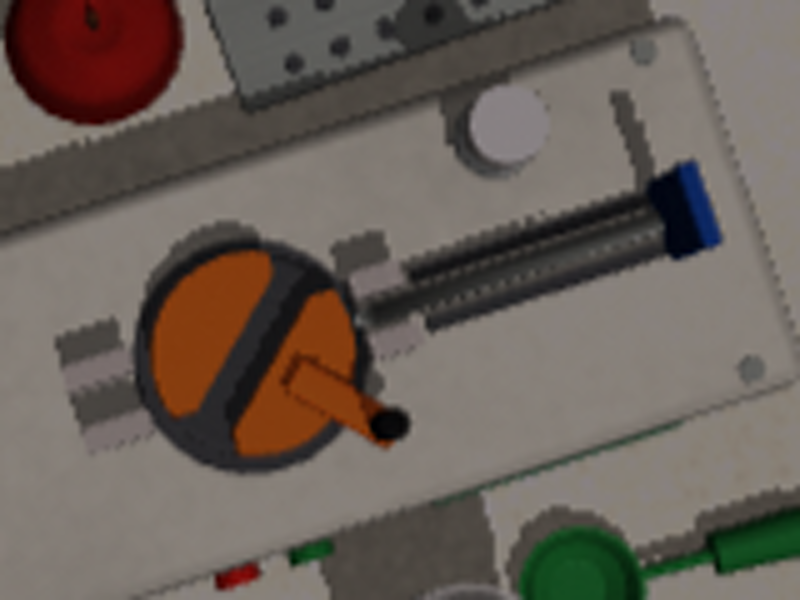

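The crop puts the disc centre at (340.4,250.8), the peg top at (368,264.8) and the pad's top strip at (430.2,221). The sizes check out: hopper at 190 mm, peg at about 53 mm, yaw about 0.29 and q about 0.72. I'll turn the tool to the mill frame with the hand shut.

>>> send_rows(series=[0, 0, 0, -0.12, 0, 0, 0, 0, -0.12, 0, 0, 0, 0, -0.12, 0, 0, 0, 0, -0.12, 0, 0, 0, 0, -0.12, 0])

```text
time: 0.52
tool_pos: [0.1707, 0.5225, 0.2308]
tcp_rot: [-0.0, -0.145, 0.989, -0.0]
ft_force: [0.1, 0.2, -0.6]
grip_width: 0.0256
grasp_force: 0.0
```

>>> send_rows(series=[-12, -37, 0, 0, 0, -12, -37, 0, 0, 0, -12, -37, 0, 0, 0, -12, -37, 0, 0, 0, -12, -37, 0, 0, 0])

```text
time: 0.93
tool_pos: [0.2806, 0.3604, 0.231]
tcp_rot: [-0.0, -0.142, 0.99, -0.0]
ft_force: [1.3, -0.4, 0.5]
grip_width: 0.0002
grasp_force: 0.0
```

>>> send_rows(series=[-12, -37, 0, 0, 0, -12, -37, 0, 0, 0, -12, -37, 0, 0, 0, -12, -37, 0, 0, 0, -12, -37, 0, 0, 0])

```text
time: 1.35
tool_pos: [0.3902, 0.1995, 0.2312]
tcp_rot: [-0.0, -0.142, 0.99, 0.0]
ft_force: [0.4, 0.9, -0.3]
grip_width: -0.0001
grasp_force: 0.0
```

>>> send_rows(series=[-12, -37, 0, 0, 0, -12, -37, 0, 0, 0, -12, -37, 0, 0, 0, -12, -37, 0, 0, 0, 0, 0, 0, 0, 0])

```text
time: 1.77
tool_pos: [0.4811, 0.0675, 0.2311]
tcp_rot: [0.001, -0.138, 0.99, -0.001]
ft_force: [0.4, 0.5, 0.6]
grip_width: 0.0002
grasp_force: 0.0
```

```bash
cat >>h.py <<'E'
D=np.array([.580,.0453]);YAW=.292
def mill(p):
    d=np.asarray(p)[:2]-D;c,s=np.cos(YAW),np.sin(YAW);return np.round(1000*np.array([d[0]*c+d[1]*s,-d[0]*s+d[1]*c]),1)
def st():
    s=robot.state();M=rot(s["tcp_rot"]).as_matrix();print("t",round(s["time"],2),"mill",mill(s["tool_pos"]),"z",s["tool_pos"][2].round(4),"tooly-mill",round(np.arctan2(M[1,1],M[0,1])-np.pi/2-YAW,3),"tz",M[:,2].round(3),"F",np.round(s["ft_force"],1),"w",round(s["grip_width"],3))
E
python3 - <<'E'
from h import *
st();im=cams.grab_frame("wrist");cv2.imwrite("pics/w1.png",im[:,:,::-1])
c=cams.get_calibration("top")
for n,uv,z in(("disc",(340.4,250.8),.084),("pegtop",(368,264.8),.125),("pad",(430.2,221),.126),("hop",(238,283),.15)):print(n,mill(ray(c,uv,z)))
E
```

```text
t 1.77 mill [-88.4  49.8] z 0.2311 tooly-mill -0.015 tz [ 0.003 -0.002 -1.   ] F [0.4 0.5 0.6] w 0.0
disc [0.1 0. ]
pegtop [-40.  -36.1]
pad [  -0.3 -166.1]
hop [  0.  189.3]
```

View pics/w1.png

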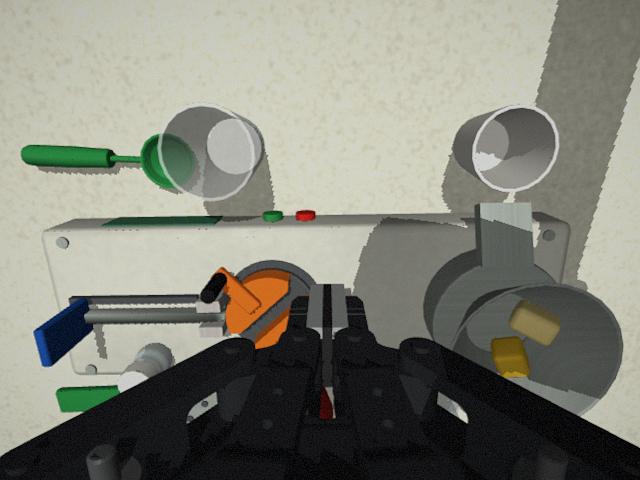

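The wrist view agrees: peg at (212,288) and pad at (62,332), with the tool short of its goal at mill (-88,50). I'll go beside the peg and check before descending.

>>> send_rows(series=[-9, -29, 0, 0, 0, -9, -30, 0, 0, 0, -9, -30, 0, 0, 0, -9, -30, 0, 0, 0, 0, 0, 0, 0, 0])

```text
time: 2.23
tool_pos: [0.5475, -0.0344, 0.2309]
tcp_rot: [0.001, -0.14, 0.99, -0.001]
ft_force: [1.4, -0.1, -0.2]
grip_width: -0.0003
grasp_force: 0.0
```

```bash
python3 -c "
from h import *
st()"
```

```text
t 2.23 mill [-54.1 -66.9] z 0.2309 tooly-mill -0.011 tz [ 0.001 -0.002 -1.   ] F [ 1.4 -0.1 -0.2] w -0.0
```

>>> send_rows(series=[-4, 0, 30, 0, 0, 0, 0, 30, 0, 0, 0, 0, 30, 0, 0, 0, 0, 30, 0, 0, 0, 0, 8, 0, 0])

```text
time: 2.65
tool_pos: [0.5448, -0.0281, 0.0989]
tcp_rot: [-0.004, -0.142, 0.99, 0.002]
ft_force: [-1.5, 0.6, -1.0]
grip_width: 0.0001
grasp_force: 0.0
```

>>> send_rows(series=[0, 6, 0, 0, 0, 0, 6, 0, 0, 0, 0, 5, 0, 0, 0, 0, 5, 0, 0, 0, 0, 0, 0, 0, 0])

```text
time: 3.07
tool_pos: [0.5352, -0.0135, 0.1027]
tcp_rot: [-0.008, -0.141, 0.99, -0.006]
ft_force: [-15.6, -18.2, -2.8]
grip_width: 0.0
grasp_force: 11.9
```

```bash
python3 - <<'E'
from h import *
st();im=cams.grab_frame("wrist");cv2.imwrite("pics/w2.png",im[:,:,::-1])
E
```

```text
t 3.07 mill [-59.9 -43.4] z 0.1027 tooly-mill -0.009 tz [-0.015 -0.014 -1.   ] F [-15.6 -18.2  -2.8] w 0.0
```

View pics/w2.png

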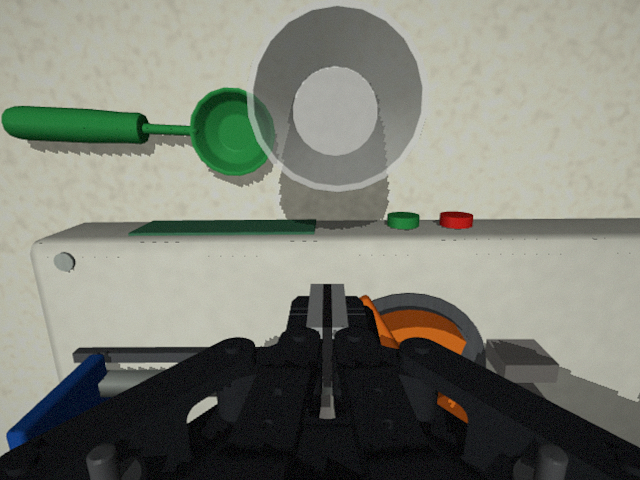

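The finger sits too far to -x and wedges the peg at its corner (force mostly along mill -x). I'll back off, shift to +x and check the peg from the top.

>>> send_rows(series=[0, -12, 0, 0, 0, 0, -12, 0, 0, 0, -7, 0, 0, 0, 0, -7, 0, 0, 0, 0, 0, 0, 0, 0, 0])

```text
time: 3.53
tool_pos: [0.566, -0.0276, 0.1049]
tcp_rot: [0.002, -0.142, 0.99, -0.0]
ft_force: [1.4, 0.4, 0.2]
grip_width: 0.0001
grasp_force: 0.0
```

```bash
python3 - <<'E'
from h import *
st();im=cams.grab_frame("top");im2=cams.grab_frame("scene")
a=cv2.resize(im[200:300,300:450],(450,300),interpolation=cv2.INTER_CUBIC);b=cv2.resize(im2[170:280,190:355],(450,300),interpolation=cv2.INTER_CUBIC)
cv2.imwrite("pics/t2.png",np.vstack([a,b])[:,:,::-1])
E
```

```text
t 3.53 mill [-34.4 -65.8] z 0.1049 tooly-mill -0.007 tz [ 0.005  0.    -1.   ] F [1.4 0.4 0.2] w 0.0
```

View pics/t2.png

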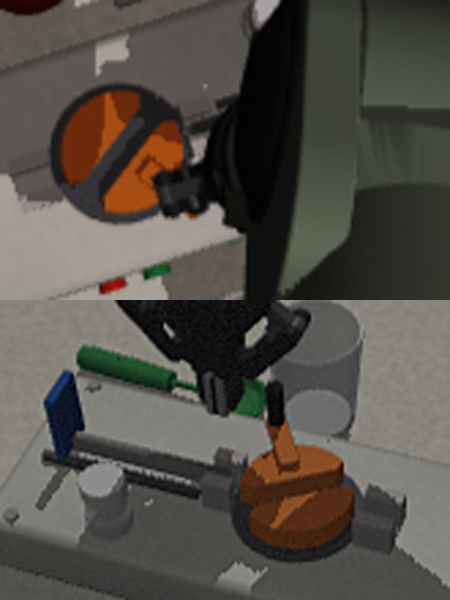

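The top view shows the slot still well out of line, about 0.57 rad. The fingertip is beside the peg and clear of it, so I'll centre it on the peg and push +y.

>>> send_rows(series=[10, 4, 1, 0, 0, 0, 8, 1, 0, 0, 0, 6, 0, 0, 0, 0, 4, 0, 0, 0, 0, 0, 0, 0, 0])

```text
time: 4.05
tool_pos: [0.5466, -0.0094, 0.1012]
tcp_rot: [-0.001, -0.142, 0.99, -0.001]
ft_force: [-0.6, -1.1, -0.2]
grip_width: 0.0001
grasp_force: 0.8
```

>>> send_rows(series=[2, 4, 0, 0, 0, 2, 4, 0, 0, 0, 1, 4, 0, 0, 0, 1, 2, 0, 0, 0, 0, 0, 0, 0, 0])

```text
time: 4.47
tool_pos: [0.5374, 0.0026, 0.1013]
tcp_rot: [0.0, -0.142, 0.99, 0.001]
ft_force: [0.3, -0.7, 0.1]
grip_width: -0.0002
grasp_force: 0.2
```

```bash
python3 - <<'E'
from h import *
st();im=cams.grab_frame("top");im2=cams.grab_frame("scene")
a=cv2.resize(im[200:300,300:450],(450,300),interpolation=cv2.INTER_CUBIC);b=cv2.resize(im2[170:280,190:355],(450,300),interpolation=cv2.INTER_CUBIC)
cv2.imwrite("pics/t3.png",np.vstack([a,b])[:,:,::-1])
E
```

```text
t 4.47 mill [-53.1 -28.6] z 0.1013 tooly-mill -0.007 tz [ 0.     0.001 -1.   ] F [ 0.3 -0.7  0.1] w -0.0
```

View pics/t3.png

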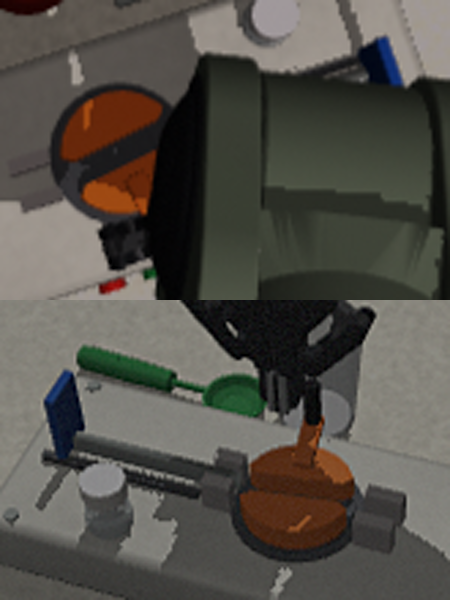

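The slot has turned to about 0.25–0.3 rad (top view) and the fingertip is pushing cleanly on the peg. About 14 mm more is needed.

>>> send_rows(series=[1, 4, 0, 0, 0, 0, 4, 0, 0, 0, 0, 4, 0, 0, 0, 0, 2, 0, 0, 0, 0, 0, 0, 0, 0])

```text
time: 4.98
tool_pos: [0.5324, 0.0156, 0.1013]
tcp_rot: [-0.0, -0.142, 0.99, 0.0]
ft_force: [-0.4, -1.1, 1.2]
grip_width: -0.0
grasp_force: 0.3
```

```bash
python3 - <<'E'
from h import *
st()
E
```

```text
t 4.98 mill [-54.1 -14.7] z 0.1013 tooly-mill -0.007 tz [-0.     0.001 -1.   ] F [-0.4 -1.1  1.2] w -0.0
```

>>> send_rows(series=[0, -10, 0, 0, 0, 0, -20, -10, 0, 0, 0, -20, -30, 0, 0, 0, -30, -20, 0, 0, 0, 0, 0, 0, 0])

```text
time: 5.4
tool_pos: [0.5601, -0.067, 0.1658]
tcp_rot: [0.004, -0.14, 0.99, -0.002]
ft_force: [0.7, -1.5, -1.1]
grip_width: -0.0001
grasp_force: 0.0
```

>>> send_rows(series=[0, -30, 0, 0, 0, 0, -30, 0, 0, 0, 0, -30, 0, 0, 0, 0, -20, 0, 0, 0, 0, 0, 0, 0, 0])

```text
time: 5.82
tool_pos: [0.5873, -0.1718, 0.1609]
tcp_rot: [0.001, -0.139, 0.99, -0.001]
ft_force: [-0.0, 1.1, 0.8]
grip_width: -0.0001
grasp_force: 0.0
```

```bash
python3 - <<'E'
from h import *
st();im=cams.grab_frame("top");im2=cams.grab_frame("scene")
a=cv2.resize(im[200:300,300:450],(600,400),interpolation=cv2.INTER_CUBIC)
b=cv2.resize(im2[170:280,190:355],(300,200),interpolation=cv2.INTER_CUBIC);b=np.hstack([b,np.zeros_like(b)])
cv2.imwrite("pics/t4.png",np.vstack([a,b])[:,:,::-1])
E
```

```text
t 5.82 mill [ -55.5 -210. ] z 0.1609 tooly-mill -0.012 tz [ 0.002 -0.001 -1.   ] F [-0.   1.1  0.8] w -0.0
```

View pics/t4.png

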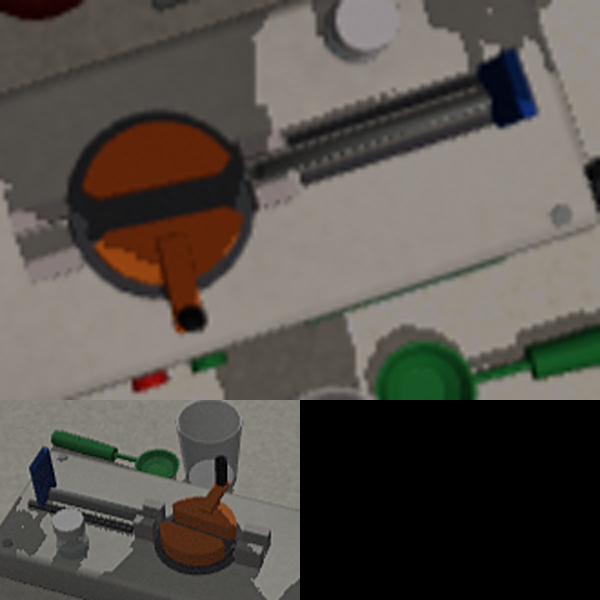

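The peg top is now at (191,318) in the crop, i.e. top pixel (347.8,279.5), and the slot looks near parallel to the bar. I'll check the angle in numbers.

```bash
python3 - <<'E'
from h import *
c=cams.get_calibration("top")
p=mill(ray(c,(347.75,279.5),.125));print(p,np.arctan2(-p[1],-p[0]))
a=mill(ray(c,(300+95/4,200+222/4),.084));b=mill(ray(c,(300+250/4,200+185/4),.084));print(a,b)
print("pad top",mill(ray(c,(300+521/4,200+82/4),.126)))
E
```

```text
[-53.5   6.2] -0.1153732001547386
[ 1.4 32.1] [ -4.6 -41.7]
pad top [   0.5 -166.5]
```

q is about -0.1, inside the free-entry band. Next I go behind the pad, descend and push +y.

>>> send_rows(series=[-28, 0, 0, 0, 0, -28, 0, 0, 0, 0, 0, 0, 25, 0, 0, 0, 0, 25, 0, 0, 0, 0, 8, 0, 0])

```text
time: 6.33
tool_pos: [0.6376, -0.1493, 0.0995]
tcp_rot: [-0.002, -0.143, 0.99, 0.002]
ft_force: [-1.1, 0.9, -0.9]
grip_width: -0.0001
grasp_force: 0.0
```

>>> send_rows(series=[0, 8, 0, 0, 0, 0, 8, 0, 0, 0, 0, 8, 0, 0, 0, 0, 6, 0, 0, 0, 0, 6, 0, 0, 0])

```text
time: 6.75
tool_pos: [0.6301, -0.117, 0.1049]
tcp_rot: [0.001, -0.142, 0.99, -0.001]
ft_force: [-0.2, -3.5, 0.3]
grip_width: 0.0
grasp_force: 1.1
```

```bash
python3 -c "
from h import *
st()"
```

```text
t 6.75 mill [   1.3 -169.8] z 0.1049 tooly-mill -0.008 tz [ 0.002 -0.002 -1.   ] F [-0.2 -3.5  0.3] w 0.0
```

>>> send_rows(series=[1, 7, 0, 0, 0, 0, 7, 0, 0, 0, 0, 7, 0, 0, 0, 0, 7, 0, 0, 0, 0, 7, 0, 0, 0])

```text
time: 7.17
tool_pos: [0.6189, -0.0833, 0.1036]
tcp_rot: [0.0, -0.142, 0.99, -0.0]
ft_force: [0.9, -1.8, 2.1]
grip_width: -0.0004
grasp_force: 1.1
```

```bash
python3 -c "
from h import *
st()"
```

```text
t 7.17 mill [   0.2 -134.4] z 0.1036 tooly-mill -0.008 tz [ 0.001 -0.    -1.   ] F [ 0.9 -1.8  2.1] w -0.0
```

Moving freely, so I keep pushing and slow near the end.

>>> send_rows(series=[0, 8, 0, 0, 0, 0, 8, 0, 0, 0, 0, 8, 0, 0, 0, 0, 8, 0, 0, 0, 0, 8, 0, 0, 0])

```text
time: 7.58
tool_pos: [0.6071, -0.0447, 0.1032]
tcp_rot: [-0.0, -0.142, 0.99, -0.0]
ft_force: [0.6, -2.5, 1.8]
grip_width: 0.0003
grasp_force: 1.2
```

>>> send_rows(series=[0, 4, 0, 0, 0, 0, 3, 0, 0, 0, 0, 2, 0, 0, 0, 0, 2, 0, 0, 0, 0, 0, 0, 0, 0])

```text
time: 8.0
tool_pos: [0.6044, -0.0355, 0.1032]
tcp_rot: [-0.0, -0.141, 0.99, -0.001]
ft_force: [-0.4, -3.4, 0.8]
grip_width: -0.0
grasp_force: 1.8
```

```bash
python3 -c "
from h import *
st()"
```

```text
t 8.0 mill [  0.1 -84.4] z 0.1032 tooly-mill -0.008 tz [-0.    -0.001 -1.   ] F [-0.4 -3.4  0.8] w -0.0
```

Still sliding at about 3 N. Now small steps until the hard stop shows in the force.

>>> send_rows(series=[0, 2, 0, 0, 0, 0, 2, 0, 0, 0, 0, 1.5, 0, 0, 0, 0, 1, 0, 0, 0, 0, 0, 0, 0, 0])

```text
time: 8.42
tool_pos: [0.6043, -0.0351, 0.1035]
tcp_rot: [0.0, -0.14, 0.99, -0.006]
ft_force: [2.6, -19.3, -3.3]
grip_width: -0.0003
grasp_force: 9.4
```

It stopped hard at y = -84 mm with 19 N, which fits home for a finger half-thickness of about 14 mm. I'll retreat up and away, then look.

>>> send_rows(series=[0, -15, 0, 0, 0, 0, -30, 0, 0, 0, 0, -20, -30, 0, 0, 0, -20, -35, 0, 0, 0, -30, -20, 0, 0])

```text
time: 8.83
tool_pos: [0.6356, -0.1383, 0.191]
tcp_rot: [0.001, -0.142, 0.99, 0.001]
ft_force: [1.9, 0.8, 0.4]
grip_width: 0.0003
grasp_force: 0.0
```

>>> send_rows(series=[0, -35, -10, 0, 0, 0, -35, 0, 0, 0, 0, -30, 0, 0, 0, 0, 0, 0, 0, 0, 0, 0, 0, 0, 0])

```text
time: 9.25
tool_pos: [0.6628, -0.2363, 0.1971]
tcp_rot: [-0.0, -0.14, 0.99, 0.001]
ft_force: [-0.3, 0.5, -0.5]
grip_width: 0.0
grasp_force: 0.0
```

```bash
python3 - <<'E'
from h import *
st();im=cams.grab_frame("top");im2=cams.grab_frame("scene")
a=cv2.resize(im[200:300,300:450],(600,400),interpolation=cv2.INTER_CUBIC)
b=cv2.resize(im2[170:280,190:355],(300,200),interpolation=cv2.INTER_CUBIC);b2=cv2.resize(im2,(300,200))
cv2.imwrite("pics/t5.png",np.vstack([a,np.hstack([b,b2])])[:,:,::-1])
k,bl=blobs(im,(100,120,60),(130,255,255),(300,200,450,260));c=cams.get_calibration("top")
print([(x,mill(ray(c,x[1],.126))) for x in bl])
E
```

```text
t 9.25 mill [  -1.8 -293.5] z 0.1971 tooly-mill -0.01 tz [-0.001  0.003 -1.   ] F [-0.3  0.5 -0.5] w 0.0
[]
```

View pics/t5.png

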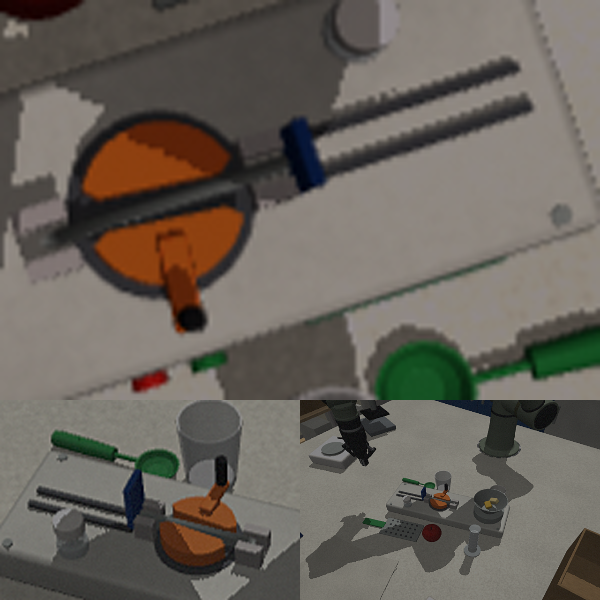

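The bar runs through the slot into the keeper, with the pad against the guide at crop (304,153). I'll check the pad position and hand in if it fits.

```bash
python3 - <<'E'
from h import *
c=cams.get_calibration("top");p=mill(ray(c,(300+304/4,200+153/4),.126));q=mill(ray(c,(347.75,279.5),.125));print(p,q,"expected y at home about -66 (rear -70 + 4)")
if p[1]>-70: 
    from workcell import finish_job;print(finish_job())
E
```

```text
[  0.4 -64.5] [-53.5   6.2] expected y at home about -66 (rear -70 + 4)
the job is handed in; nothing more can be done
None
```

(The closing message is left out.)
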